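# Open the picture stand and set the picture on it

### The arm

A 6-joint arm with a two-finger parallel gripper is mounted at the origin on the work surface. World frame = base frame: x ahead of the robot, y to its left, z up, the work surface at z = 0. Lengths are in mm, angles in rad, forces in N, time in s.
With the tool pointing down it reaches from about 275 to 750 mm from the base axis. Payload 10.2 kg.
Tool frame: the origin (TCP) lies between the finger pads; the fingertips stand 17 mm ahead of it and the grasp point (between the pads) lies 2 mm behind it; z points along the fingers, y is the line along which they close (so a half turn about z gives the same grasp; the last joint's range is limited). The gripper opens to 85 mm and grips with 20 to 120 N. Pads are 22 mm wide; open, the fingers measure 114 mm over their backs; the gripper's body (76 mm by 85 mm) begins 54 mm behind the grasp point. The pads swing forward as they close: fully open they stand 13 mm farther back than shut.
Start: joints at [-0.223, 0.313, 1.498, -0, 1.331, -0.223], TCP at [525.006, -0.014, 248.294] pointing down, gripper open.
Joint ranges: [-2.94, 2.94], [-0.97, 2.17], [0.19, 2.56], [-1.23, 4.37], [0.02, 3.11], [-2.88, 2.88]. Speed limits (rad/s): [2.39, 2.39, 3.01, 3.14, 3.14, 3.14].

### API

Orientations are given as a unit quaternion [w, x, y, z].
In Python, from rig import * gives the robot as it stands.
- The arm moves only by the tool step_arm, never from a script. Its argument "commands" is text: rows parted by semicolons, each of 7 numbers parted by spaces: the opening, from 0 (shut) to 1 (fully open), then the shift along the tool's x, y, z in cm, then the turn, a rotation vector about the tool's x, y, z in rad. In form: hand x y z rx ry rz; .... A call has 1 to 20 rows; each row is the pose to reach, as a shift and turn from the pose commanded when the call began, along the tool's axes at that moment; what a row does not reach only later rows make up. A row lasts 1/12 s, in which the tool goes at most 41.7 mm and 7.16 degrees, less where a joint would pass 70% of its speed; a pose out of reach is approached as far as the arm can. A call with a gripper value outside its range is refused whole. The fingers move at their own pace and stop on an object; "newtons" is the grip in N (left out, the last holds). Time passes only in rows, so rows that repeat a pose let the fingers close. It gives the time, the measured TCP pose, the force, the opening and the grip force at its end, in the units of the state.
- sense(): the state, without advancing time (a new reading comes with each control period).
- capture(name): name is "scene" or "side" or "wrist"; returns the picture (420x560x3 uint8, red, green, blue); there is no depth.
- camera_model(name): a dict with "mtx" (3x3 intrinsics, pixels), "eye" and "rotation" of the camera in the world. Camera axes: x right, y down, z forward; pixel columns grow to the right and rows downward; lengths in mm; the calibration is good to about 2 mm. A picture is of the moment at which its call begins: read the wrist's pose just before it. camera_model takes no time and is no camera call; for the wrist camera it gives the pose at the moment of the call.
- finish_job(): hands the job in; it is judged then, once.
Trained networks look in the newest picture that a camera, given by its name, has taken for a name from the list of things; names that differ only in an ending like _2 or _b are one class to them, and where a whole thing is asked for, a point or a joint stands for the part that bears it (a point fixed in the world has none). Each returns a list of dicts, best first, with "score" (0 to 1); they miss things now and then, are a little off and sometimes report something else, mostly with a low value. They report only what shows in the picture. A call takes as long as a camera call. They do not tell look-alikes from the thing itself.
- search_frame(camera, label): "rect" ([centre column, centre row, width, height] in pixels, round what is visible of it).
- trace(camera, label): "mask" (420x560 bool, what is visible of it) and "rect" ([centre column, centre row, width, height] in pixels, round what is visible of it).
- spot_point(camera, label): "xy" ([column, row] in pixels: a listed point, or the origin of a listed thing).
The state is a dict: "time_s": time; "joints": joint angles; "dq": joint speeds; "tau": joint torques, N m; "eef_pos": TCP position; "ee_rot": TCP orientation; "force": force on the tool from outside, world axes, zero at the start; "wrist_torque": the same for the moment, N m; "grip_width": opening from 0.0 (shut) to 1.0 (fully open); "grip_force": force on a finger pad.
Only numpy, scipy, OpenCV 4.12 (cv2) and the standard library are available. Lean on these libraries where they do the work, as an engineer would, in place of code of your own. Each camera call takes 0.05 s, during which the arm holds its last target. There are 200 camera calls.

### The job

Swing the folded prop leg of the wooden picture stand up and over until it reaches its stop. Then take the framed picture out of the white letter rack and set it on the stand, picture facing the open front, its lower edge down in the groove and roughly centred, leaning back squarely against the prop leg. Let go of it and leave the other things on the table where they are.

Things in the scene. Friction and masses are not known exactly. Their poses are not given: they have to be found in the camera images.
- stand: Fixed wooden picture stand, a board 170 (x) by 170 (y) mm, upper face 20 mm high, reaching from x -100 (its open front) to +70 mm. Origin on the table; z up, -x points out of the front. A straight groove along y, open at both ends, runs from x -40 to -18 mm, its floor 8 mm high (12 mm deep). The prop leg is hinged on the board at x +15 mm, height 26 mm, the hinge line along y.
- prop (a joint): Angle of the prop leg in rad: 0 = folded flat, pointing to the front (-x of the stand) over the groove; it grows as the leg swings up and over towards the back; 1.571 = upright; 1.85 = against its stop, leaning 16 degrees back. It starts between 0.25 and 0.5. The hinge is slightly stiff (about 1 N at the tip) so the leg stays where it is left. The leg is a wooden tongue 36 mm wide, 7 mm thick, 90 mm long, with a round crossbar at its tip.
- prop_bar (a point): Middle of the crossbar at the tip of the prop leg, 95 mm from the hinge line. The crossbar is round, 12 mm in diameter, 90 mm long, along y of the stand.
- rack: Fixed white letter rack, about 90 by 170 mm, 100 mm high, origin on the table. Its slot runs along its y and leans back 25 degrees (0.436 rad) towards its +x; the front board of the slot reaches 35 mm up the picture, the back board 85 mm, and the end pieces at the sides 35 mm. The picture is drawn out upwards along the slant.
- frame_center (a point): Centre of the loose framed picture, a flat slab 200 mm tall (its z, up the picture), 140 mm wide (its y), 12 mm thick (its x), about 0.15 to 0.31 kg. -x is the side with the picture, +x the plain plywood back. It starts in the rack's slot leaning back 25 degrees, so that z leans towards the rack's +x. On the stand with its foot in the groove and its back on the crossbar (prop at its stop) it leans back 25 to 30 degrees, and touches the crossbar about 130 mm up from its foot.
- frame_foot (a point): Middle of the picture's lower edge face, 100 mm below the centre along its z.
- frame_top (a point): Middle of the picture's upper edge face, 100 mm above the centre along its z.
- tin: Loose bystander: flat metal polish tin, 60 mm across, 26 mm high; origin under it.
- bowl: Loose bystander: white bowl, 84 mm across, 40 mm high; origin under it.
- jar: Loose bystander: amber jar, 68 mm across, 90 mm high; origin under it.
- brush: Loose bystander: shoe brush, 140 by 42 mm, 41 mm high; origin under it.
- case: Loose bystander: black glasses case, 150 by 58 mm, 34 mm high; origin under it.
- mug: Loose bystander: blue mug, 80 mm across, 85 mm high; origin under it.
- pot: Loose bystander: terracotta pot with a small plant, 88 mm across, about 120 mm high; origin under it.
Mind the look-alikes: they are no part of the job. There is more than one size of the part that bears frame_center; the job needs the largest.

How it is judged (in metres and radians):
On the way:
1. the prop leg stands at its stop while the picture is still in the rack (value of joint prop above 1.79 rad and distance of frame_center from where it was at the start of the episode below 0.03 m), for 0.2 s.
At the end, for the whole second after the job is handed in: Prop leg at its stop (within 0.06 rad); picture at rest, lower edge down in the groove (its middle under 16.5 mm high), within 30 mm of the middle, square to the stand within 8 degrees, leaning back 22 to 34 degrees on the crossbar, picture side to the front; bystanders in place (value of joint prop above 1.79 rad and z of frame_foot in the frame of stand below 0.0165 m and x of frame_foot in the frame of stand between -0.042 and -0.016 m and y of frame_foot in the frame of stand between -0.03 and 0.03 m and angle between the y axis of stand and the y axis of frame_center, either way round below 0.14 rad and angle between frame_center's own z axis and vertical between 0.38 and 0.6 rad and x of frame_top in the frame of stand above 0.03 m and x of stand in the frame of frame_center above 0.01 m and linear speed of frame below 0.02 m/s); the robot touches nothing.
It fails at once if a bystander is pushed more than 40 mm from its place (distance of any of tin, bowl, jar, brush, case, mug, pot from where it was at the start of the episode above 0.04 m).
It fails at once if a bystander is knocked over (angle between any of tin, bowl, jar, brush, case, mug, pot's own z axis and vertical above 0.5 rad).
It also fails if it takes over 64 s, if anything falls off the work surface, if the arm or the gripper's body presses on something with over 40 N, if the wrist force passes 120 N, or if a joint passes its speed limit or range.

## Working session

There is one attempt and no reset: what is moved stays moved. The work goes in short steps, Python scripts to look and compute and a tool call to move; the robot and the scene stay as the last step left them, time stands still between calls to the robot, and variables do not carry over. Pictures are saved under pics/ and viewed, at most 10 in all, crops included, and the job is handed in when it is done.

Besides the shell and the picture viewer there is one more tool, called as name(argument=value, ...), one argument or row to a line, values as JSON. step_arm: Moves the arm, as the interface text tells. Its arguments: {"type":"object","properties":{"commands":{"type":"string"},"newtons":{"type":"number"}},"required":["commands"]}

```bash
mkdir -p pics; ls
cat > h.py <<'E'
from rig import *
import numpy as np, cv2
from scipy.spatial.transform import Rotation as R
def cm(n):
    m=camera_model(n); return np.array(m["mtx"],float),np.array(m["eye"],float),np.array(m["rotation"],float)
def ray(n,px):
    K,e,Rm=cm(n); d=Rm@np.linalg.solve(K,[px[0],px[1],1.]); return e,d/np.linalg.norm(d)
def onz(n,px,z=0):
    e,d=ray(n,px); return e+d*(z-e[2])/d[2]
def proj(n,p):
    K,e,Rm=cm(n); q=K@(Rm.T@(np.array(p,float)-e)); return q[:2]/q[2]
def tri(obs):
    A=np.zeros((3,3));b=np.zeros(3)
    for n,px in obs:
        e,d=ray(n,px);P=np.eye(3)-np.outer(d,d);A+=P;b+=P@e
    p=np.linalg.solve(A,b); return p,[np.round(proj(n,p)-px,1) for n,px in obs]
E
python3 - <<'E'
from h import *
ims=[]
for n in ["scene","side"]:
    im=capture(n); cv2.imwrite(f"pics/{n}0.png",im[:,:,::-1])
    K,e,Rm=cm(n); print(n,e.round(),Rm.round(2).tolist(),K[0,0])
    for l in ["stand","rack","prop_bar","frame_center","frame_foot","frame_top","tin","bowl","jar","brush","case","mug","pot"]:
        print(l,[(np.round(d["xy"]).tolist(),round(d["score"],2),onz(n,d["xy"]).round()[:2].tolist()) for d in spot_point(n,l)[:3]])
E
```

```text
pics
scene [1137.   60. 1021.] [-0.21, 0.65, 0.7, -0.23] 379.93467676531213Traceback (most recent call last):
  File "<stdin>", line 7, in <module>
  File "h.py", line 9, in onz
    e,d=ray(n,px); return e+d*(z-e[2])/d[2]
        ~~~^^^^^^
  File "h.py", line 7, in ray
    K,e,Rm=cm(n); d=Rm@np.linalg.solve(K,[px[0],px[1],1.]); return e,d/np.linalg.norm(d)
                    ~~^~~~~~~~~~~~~~~~~~~~~~~~~~~~~~~~~~~~
ValueError: matmul: Input operand 1 has a mismatch in its core dimension 0, with gufunc signature (n?,k),(k,m?)->(n?,m?) (size 3 is different from 4)
```

```bash
sed -i 's/np.array(m\["rotation"\],float)$/R.from_quat(np.array(m["rotation"],float)[[1,2,3,0]]).as_matrix()/' h.py
python3 - <<'E'
from h import *
for n in ["scene","side"]:
    im=capture(n); cv2.imwrite(f"pics/{n}0.png",im[:,:,::-1])
    K,e,Rm=cm(n); print(n,e.round(),Rm[:,2].round(2).tolist())
    for l in ["stand","rack","prop_bar","frame_center","frame_foot","frame_top","tin","bowl","jar","brush","case","mug","pot"]:
        print(l,[(np.round(d["xy"]).tolist(),round(d["score"],2),onz(n,d["xy"]).round()[:2].tolist()) for d in spot_point(n,l)[:3]])
E
```

```text
scene [1137.   60. 1021.] [-0.59, -0.05, -0.81]
stand [([226.0, 251.0], 0.63, [566.0, -157.0])]
rack [([318.0, 259.0], 0.67, [573.0, 128.0])]
prop_bar [([222.0, 263.0], 0.82, [609.0, -162.0])]
frame_center [([360.0, 207.0], 0.95, [369.0, 265.0]), ([399.0, 283.0], 0.65, [637.0, 362.0]), ([345.0, 310.0], 0.63, [729.0, 203.0])]
frame_foot [([385.0, 214.0], 0.96, [391.0, 343.0]), ([320.0, 313.0], 0.91, [743.0, 136.0]), ([327.0, 250.0], 0.59, [540.0, 153.0])]
frame_top [([349.0, 197.0], 0.92, [331.0, 227.0]), ([371.0, 308.0], 0.82, [719.0, 275.0])]
tin [([278.0, 233.0], 0.89, [491.0, 0.0])]
bowl [([272.0, 298.0], 0.61, [708.0, -3.0])]
jar [([415.0, 256.0], 0.64, [544.0, 420.0])]
brush [([134.0, 230.0], 0.86, [511.0, -462.0]), ([417.0, 254.0], 0.43, [538.0, 428.0])]
case [([195.0, 176.0], 0.82, [272.0, -313.0])]
mug [([401.0, 283.0], 0.65, [636.0, 367.0])]
pot [([142.0, 279.0], 0.81, [678.0, -387.0])]
side [  -7.  937. 1130.] [0.34, -0.64, -0.69]
stand [([285.0, 207.0], 0.92, [559.0, -166.0]), ([284.0, 164.0], 0.36, [681.0, -384.0])]
rack [([238.0, 261.0], 0.69, [562.0, 130.0])]
prop_bar [([263.0, 191.0], 0.64, [670.0, -199.0])]
frame_center [([247.0, 243.0], 0.94, [580.0, 50.0]), ([180.0, 253.0], 0.87, [741.0, 194.0]), ([190.0, 332.0], 0.64, [538.0, 412.0])]
frame_foot [([247.0, 329.0], 0.7, [406.0, 327.0]), ([194.0, 236.0], 0.68, [747.0, 116.0])]
frame_top [([170.0, 270.0], 0.95, [725.0, 266.0]), ([293.0, 314.0], 0.83, [320.0, 218.0]), ([258.0, 224.0], 0.61, [593.0, -42.0])]
tin [([280.0, 242.0], 0.83, [489.0, -8.0])]
bowl []
jar [([188.0, 333.0], 0.67, [539.0, 418.0])]
brush [([333.0, 168.0], 0.69, [505.0, -456.0])]
case [([282.0, 208.0], 0.58, [565.0, -155.0])]
mug [([169.0, 303.0], 0.95, [647.0, 364.0])]
pot [([286.0, 165.0], 0.79, [672.0, -381.0]), ([238.0, 261.0], 0.48, [562.0, 132.0])]
```

View pics/scene0.png

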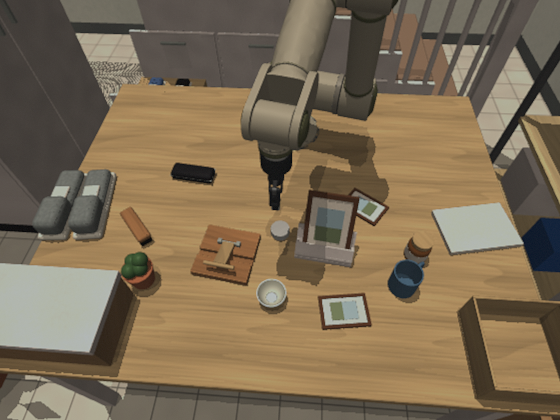

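View pics/side0.png

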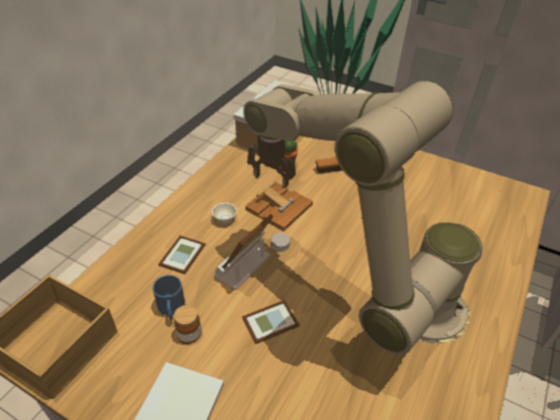

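Run:
```python
import cv2,numpy as np
a=cv2.imread("pics/scene0.png")[180:300,170:370];b=cv2.imread("pics/side0.png")[160:300,200:330]
a=cv2.resize(a,(800,480),interpolation=3)[:, :];b=cv2.resize(b,None,fx=4,fy=4,interpolation=3)
a=cv2.resize(a,(480,288)) if 0 else a
# left: stand scene, rack scene stacked, right: side
a=cv2.imread("pics/scene0.png")
l=cv2.resize(a[215:290,180:270],(360,300),interpolation=3);l2=cv2.resize(a[185:270,290:375],(360,300),interpolation=3)
r=cv2.resize(b,(440,474));r=cv2.copyMakeBorder(r,0,126,0,0,0)
cv2.imwrite("pics/c1.png",np.hstack([np.vstack([l,l2]),r]))
```

```text
(no output)
```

View pics/c1.png

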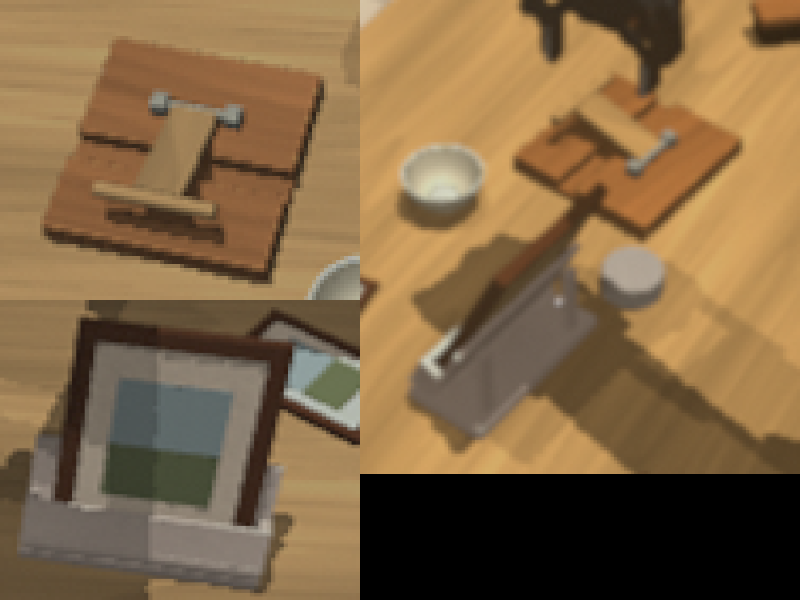

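Run:
```python
from h import *
c=[(208.75,225),(260.75,234.5),(247.5,282.5),(191.25,272)]
P=[onz("scene",p,20) for p in c]; P=np.array(P); print(P.round(1), [np.linalg.norm(P[i]-P[i-1]).round() for i in range(4)])
# center offset: board x -100..70 => center at x=-15 ; front=+x world
d=(P[0]-P[3]+P[1]-P[2]); d/=np.linalg.norm(d); print("stand +x dir",d, "origin",P.mean(0)+15*d)
# bar ends: crop (95,188),(215,210)
for z in (50,60,70): print(z,onz("scene",(180+95/4,215+187/4),z).round(),onz("scene",(180+215/4,215+209/4),z).round())
for z in (185,195,205):
  a,b=onz("scene",(309.4,190.1),z),onz("scene",(359,197.7),z);print(z,a.round(),b.round(),np.linalg.norm(a-b))
s=sense();print(s["eef_pos"],s["ee_rot"]);K,e,Rm=cm("wrist");print(e,Rm[:,2],K[0,0]); print(R.from_quat(np.array(s["ee_rot"])[[1,2,3,0]]).as_matrix().round(2))
```

```text
[[ 487.8 -221.3   20. ]
 [ 511.9  -53.1   20. ]
 [ 675.5  -74.3   20. ]
 [ 654.  -242.1   20. ]] [np.float64(168.0), np.float64(170.0), np.float64(165.0), np.float64(169.0)]
stand +x dir [-0.99195733  0.12657271  0.        ] origin [ 567.39510144 -145.78070397   20.        ]
50 [ 634. -204.   50.] [ 645. -115.   50.]
60 [ 639. -201.   60.] [ 650. -113.   60.]
70 [ 644. -199.   70.] [ 655. -112.   70.]
185 [458.  88. 185.] [476. 226. 185.] 139.18459838638046
195 [466.  87. 195.] [484. 224. 195.] 137.52050355307992
205 [475.  87. 205.] [492. 222. 205.] 135.85640871977944
[ 5.24996456e+02 -1.35173564e-02  2.48271037e+02] [-2.99415990e-05  7.07103550e-01  7.07110011e-01 -2.26447089e-05]
[524.6443765   76.3231539  374.01060018] [ 3.79984292e-04 -2.97626377e-01 -9.54682353e-01] 330.4888351057389
[[-0.  1. -0.]
 [ 1.  0.  0.]
 [ 0. -0. -1.]]
```

step_arm(
  commands="0.5 -12.5 12.1 8 0 0 0.127;0.5 -12.5 12.1 8 0 0 0.127;0.5 -12.5 12.1 8 0 0 0.127;0.5 -12.5 12.1 8 0 0 0.127;0.5 -12.5 12.1 8 0 0 0.127;0.5 -12.5 12.1 8 0 0 0.127;0.5 -12.5 12.1 8 0 0 0.127",
  newtons=40,
)

```text
time_s: 2.08
eef_pos: [645.9, -125.6, 166.9]
ee_rot: [-0.001, 0.751, 0.66, -0.0]
force: [-0.3, 0.8, -0.7]
grip_width: 0.496
grip_force: 0.0
```

Run:
```python
from h import *
im=capture("wrist"); 
for p in [(642,-158,55),(642+5.7,-158+44.6,55),(552.5,-143.9,26),(675.5,-74.3,20),(511.9,-53,20)]:
    q=proj("wrist",p); print(p,q.round()); cv2.circle(im,tuple(int(v) for v in q),4,(255,0,0),1)
print([(d["xy"],d["score"]) for d in spot_point("wrist","prop_bar")])
print(sense()["eef_pos"])
cv2.imwrite("pics/w1.png",im[:,:,::-1])
```

```text
(642, -158, 55) [284. 253.]
(647.7, -113.4, 55) [285. 198.]
(552.5, -143.9, 26) [180. 237.]
(675.5, -74.3, 20) [312. 137.]
(511.9, -53, 20) [109. 136.]
[([281.4, 254.6], 0.81)]
[ 645.83736069 -124.41601209  168.90997961]
```

View pics/w1.png

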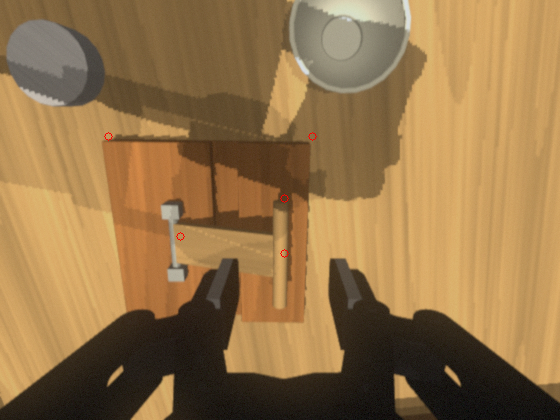

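step_arm(
  commands="0.5 -0.33 -0.2 6 0 0 0;0.5 -0.33 -0.2 9 0 0 0;0.5 -0.33 -0.2 11.5 0 0 0;0.5 -0.33 -0.2 11.5 0 0 0;0 -0.33 -0.2 11.5 0 0 0;0 -0.33 -0.2 11.5 0 0 0;0 -0.33 -0.2 11.5 0 0 0;0 -0.33 -0.2 11.5 0 0 0;0 -0.33 -0.2 11.5 0 0 0;0 -0.33 -0.2 11.5 0 0 0",
  newtons=25,
)

```text
time_s: 3.02
eef_pos: [643.5, -127.9, 55.4]
ee_rot: [0.0, 0.75, 0.661, -0.0]
force: [-5.0, 0.2, -0.4]
grip_width: 0.124
grip_force: 25.9
```

Run:
```python
from h import *
im=capture("wrist"); print(sense()["grip_width"],sense()["grip_force"],sense()["eef_pos"])
cv2.imwrite("pics/w2.png",im[:,:,::-1])
```

```text
0.1314554690001209 25.851906538009644 [ 643.48674548 -127.90967874   55.40609136]
```

View pics/w2.png

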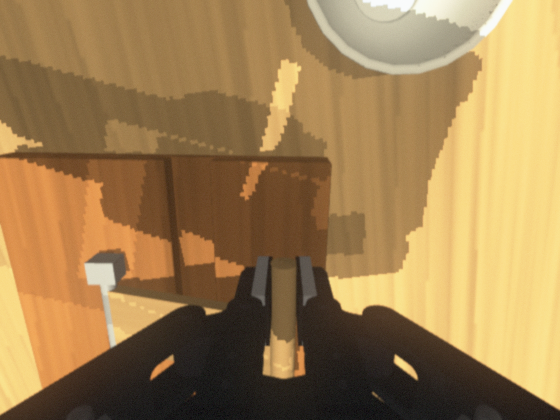

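step_arm(
  commands="0 0 -0.35 -0.87 0 0 0;0 0 -0.72 -1.7 0 0 0;0 0 -1.8 -3.27 0 0 0;0 0 -2.46 -3.95 0 0 0;0 0 -3.16 -4.59 0 0 0;0 0 -3.94 -5.13 0 0 0;0 0 -4.75 -5.61 0 0 0;0 0 -5.62 -5.99 0 0 0;0 0 -6.52 -6.3 0 0 0;0 0 -7.44 -6.5 0 0 0;0 0 -8.39 -6.62 0 0 0;0 0 -9.34 -6.63 0 0 0;0 0 -10.28 -6.57 0 0 0;0 0 -11.2 -6.4 0 0 0;0 0 -11.68 -6.28 0 0 0;0 0 -12 -6.18 0 0 0;0 0 -12 -6.18 0 0 0;0 0 -12 -6.18 0 0 0",
)

```text
time_s: 4.57
eef_pos: [526.1, -111.5, 120.0]
ee_rot: [0.002, 0.751, 0.661, 0.003]
force: [-1.2, 13.0, 21.7]
grip_width: 0.124
grip_force: 30.4
```

Run:
```python
from h import *
capture("wrist"); s=sense(); print(s["grip_width"],s["grip_force"],s["eef_pos"],s["force"])
```

```text
0.12480442852034995 30.453763604164124 [ 526.09520272 -111.50414208  119.99170848] [-2.40744106 13.42662535 22.06199716]
```

step_arm(
  commands="0.4 0 0 0 0 0 0;0.4 0 0 0 0 0 0;0.4 0 0 0 0 0 0;0.4 0 0 0 0 0 0;0.4 0 0 -6 0 0 0;0.4 0 0 -15 0 0 0;0.4 0 0 -15 0 0 0;0.4 0 0 -15 0 0 0;0.4 0 0 -15 0 0 0",
)

```text
time_s: 5.37
eef_pos: [525.9, -113.6, 271.0]
ee_rot: [0.005, 0.751, 0.661, 0.002]
force: [-0.7, -1.1, -0.6]
grip_width: 0.398
grip_force: 0.0
```

Run:
```python
from h import *
s=sense(); print(s["eef_pos"],s["ee_rot"])
v=[]
for n in ("scene","side","wrist"):
    im=capture(n); 
    if n=="scene": a=im
    if n=="wrist": w=im
    if n=="side": sd=im
    for l in ("prop_bar","frame_top","frame_center"): print(n,l,[(d["xy"],round(d["score"],2)) for d in spot_point(n,l)[:4]])
A=cv2.resize(a[185:285,185:375],(760,400),interpolation=3)
q=cv2.resize(w,(260,195)); B=cv2.resize(sd[180:300,210:310],(240,195),interpolation=3)
# expected bar ends at stop
h=np.array([550,-147,26.]);d=np.array([-.992,.1266,0]);u=np.array([.1266,.992,0])
for k in (-45,45):
    p=h+d*95*.2756+[0,0,91.3]+u*k; x=proj("scene",p); cv2.circle(A,(int((x[0]-185)*4),int((x[1]-185)*4)),5,(255,0,0),1)
o=np.zeros((600,760,3),np.uint8);o[:400]=A;o[400:595,:260]=q;o[400:595,270:510]=B
cv2.imwrite("pics/c2.png",o[:,:,::-1])
```

```text
[ 525.93087356 -113.56944508  271.03148761] [0.00464667 0.75056008 0.66078288 0.00198674]
scene prop_bar [([227.4, 218.7], 0.63)]
scene frame_top [([349.1, 199.5], 0.97), ([336.6, 193.0], 0.83), ([370.3, 310.4], 0.61)]
scene frame_center [([327.7, 225.5], 0.89), ([345.0, 312.0], 0.81), ([360.6, 211.5], 0.6), ([334.1, 194.0], 0.23)]
side prop_bar [([292.8, 190.5], 0.52)]
side frame_top [([294.3, 315.1], 0.85), ([172.5, 270.3], 0.64)]
side frame_center [([178.5, 250.9], 0.89), ([265.3, 325.1], 0.72), ([244.9, 245.0], 0.56)]
wrist prop_bar [([285.4, 236.8], 0.64)]
wrist frame_top [([318.5, 203.1], 0.44)]
wrist frame_center []
```

View pics/c2.png

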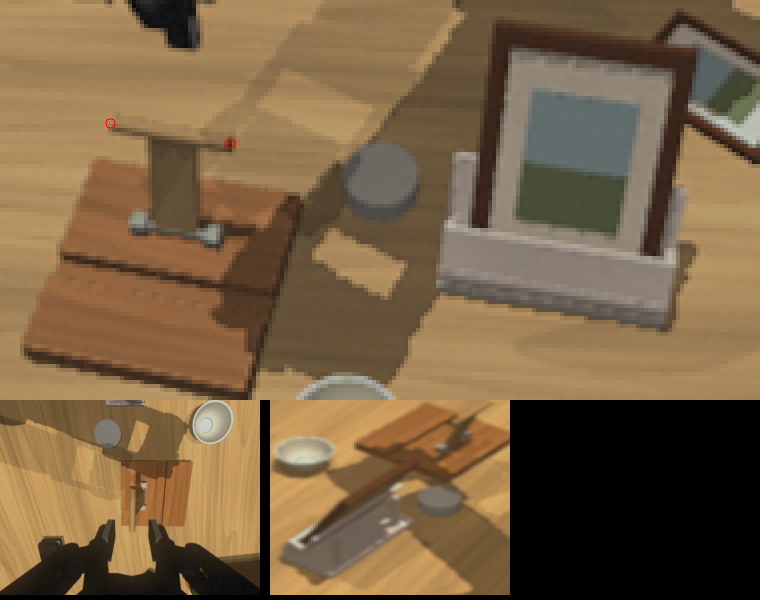

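Run:
```python
from h import *
from scipy.optimize import least_squares
def Rf(yaw,t=np.radians(25)): # frame x axis toward +x back; z leans toward +x
    return (R.from_euler("z",yaw)*R.from_euler("y",t)).as_matrix()
M={n:cm(n) for n in("scene","side")}
def pj(n,p):
    K,e,Rm=M[n];q=K@(Rm.T@(p-e));return q[:2]/q[2]
# y of frame: x=-worldx → y=-worldy ; left in image = -y world = +y frame
obs=[("scene",(-6,70,100),(309.4,190.5),1),("scene",(-6,-70,100),(358.9,197.6),1)]
low=[(70,(303.2,241.5)),(-70,(350.7,249))]
def res(v):
    c=v[:3];A=Rf(v[3]);r=[]
    for n,l,px,w in obs: r+=list(w*(pj(n,c+A@np.array(l,float))-px))
    for y,px in low: r+=list(pj("scene",c+A@np.array([-6,y,v[4]],float))-px)
    r+=list(.3*(pj("scene",c+A@np.array([0,0,0.]))-(327.7,225.5)))
    r+=list(.3*(pj("side",c+A@np.array([0,0,0.]))-(244.9,245)))
    return np.array(r)
s=least_squares(res,[510,150,105,3.0,-60]);v=s.x;A=Rf(v[3])
print(v.round(3),s.fun.round(1));print("top",v[:3]+A[:,2]*100,"foot",v[:3]-A[:,2]*100,"x,z axes",A[:,0],A[:,2])
```

```text
[520.304 151.106 111.121   3.037 -69.266] [-0.6  0.3  1.1 -0.  -0.3  0.2 -0.5 -0.3  0.6 -0.4  0.1  0.3]
top [478.27159121 155.49990163 201.7518904 ] foot [562.33712155 146.71159041  20.49033299] x,z axes [-0.90139556  0.09423297 -0.42261826] [-0.42032765  0.04394156  0.90630779]
```

```bash
cat >> h.py <<'E'
def Rf(yaw,t=np.radians(25)): return (R.from_euler("z",yaw)*R.from_euler("y",t)).as_matrix()
def tool_from_frame(A): return np.column_stack([-A[:,1],-A[:,0],-A[:,2]])
def delta(T0p,T0R,p,Rm):
    "shift cm and rotvec in tool axes"
    return (T0R.T@(np.array(p)-T0p)/10).round(2), R.from_matrix(T0R.T@Rm).as_rotvec().round(3)
def cur():
    s=sense();return np.array(s["eef_pos"]),R.from_quat(np.array(s["ee_rot"])[[1,2,3,0]]).as_matrix()
E
python3 - <<'E'
from h import *
A=Rf(3.037);top=np.array([478.3,155.5,201.8]);p,Q=cur()
print(p,Q.round(2))
print(delta(p,Q,top+A[:,2]*60,tool_from_frame(A)), top+A[:,2]*60)
E
```

```text
[ 524.5400619  -112.82473046  264.82347925] [[ 0.13  0.99 -0.  ]
 [ 0.99 -0.13  0.  ]
 [ 0.   -0.   -1.  ]]
(array([ 25.97, -10.52,   0.87]), array([-0.437,  0.005, -0.022])) [453.08147644 158.14733296 256.17846722]
```

step_arm(
  commands="0.5 13 -5.5 -1.5 -0.22 0 -0.02;0.5 26 -10.5 0.9 -0.437 0.005 -0.022;0.5 26 -10.5 0.9 -0.437 0.005 -0.022;0.5 26 -10.5 0.9 -0.437 0.005 -0.022;0.5 26 -10.5 0.9 -0.437 0.005 -0.022;0.5 26 -10.5 0.9 -0.437 0.005 -0.022;0.5 26 -10.5 0.9 -0.437 0.005 -0.022;0.5 26 -10.5 0.9 -0.437 0.005 -0.022;0.5 26 -10.5 0.9 -0.437 0.005 -0.022;0.5 26 -10.5 0.9 -0.437 0.005 -0.022;0.5 26 -10.5 0.9 -0.437 0.005 -0.022",
)

```text
time_s: 6.88
eef_pos: [453.7, 157.4, 256.1]
ee_rot: [0.161, 0.726, 0.653, 0.145]
force: [-0.4, -0.3, -1.0]
grip_width: 0.5
grip_force: 0.0
```

Run:
```python
from h import *
im=capture("wrist"); p,Q=cur(); print(p,Q.round(3))
A=Rf(3.037);c=np.array([520.3,151.1,111.1])
for l in [(-6,70,100),(-6,-70,100),(6,70,100),(6,-70,100),(-6,-70,-65)]:
    q=proj("wrist",c+A@np.array(l,float)); print(l,q.round()); cv2.circle(im,tuple(int(v) for v in q),4,(255,0,0),1)
print([(d["xy"],d["score"]) for d in spot_point("wrist","frame_top")])
cv2.imwrite("pics/w3.png",im[:,:,::-1])
```

```text
[453.77216157 157.26536423 256.11541614] [[ 0.106  0.901  0.421]
 [ 0.994 -0.096 -0.045]
 [ 0.     0.423 -0.906]]
(-6, 70, 100) [292. 336.]
(-6, -70, 100) [293. 118.]
(6, 70, 100) [274. 336.]
(6, -70, 100) [271. 118.]
(-6, -70, -65) [289. 113.]
[([288.4, 247.3], 0.94), ([379.4, 59.5], 0.91), ([297.7, 360.8], 0.72), ([27.0, 139.2], 0.65)]
```

View pics/w3.png

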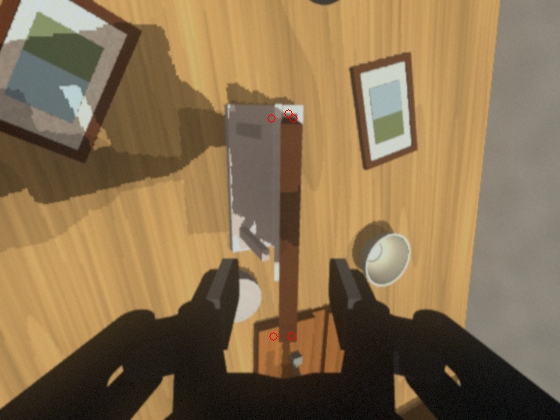

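step_arm(
  commands="0.5 -0.2 0.35 3 0 0 0;0.5 -0.2 0.35 6 0 0 0;0.5 -0.2 0.35 8 0 0 0;0.5 -0.2 0.35 8 0 0 0;0 -0.2 0.35 8 0 0 0;0 -0.2 0.35 8 0 0 0;0 -0.2 0.35 8 0 0 0;0 -0.2 0.35 8 0 0 0;0 -0.2 0.35 8 0 0 0;0 -0.2 0.35 8 0 0 0;0 -0.2 0.35 8 0 0 0",
  newtons=60,
)

```text
time_s: 7.9
eef_pos: [490.1, 152.6, 186.7]
ee_rot: [0.162, 0.725, 0.653, 0.146]
force: [-4.6, -2.4, 7.9]
grip_width: 0.129
grip_force: 60.0
```

Run:
```python
from h import *
im=capture("wrist"); p,Q=cur(); print(p,Q.round(3),sense()["force"],sense()["wrist_torque"])
cv2.imwrite("pics/w4.png",im[:,:,::-1])
```

```text
[490.13785009 152.5598084  186.66675994] [[ 0.104  0.9    0.423]
 [ 0.995 -0.095 -0.044]
 [ 0.     0.425 -0.905]] [-5.67458748 -1.33338634  6.42465648] [-0.22086191  0.52356419 -0.29619089]
```

View pics/w4.png

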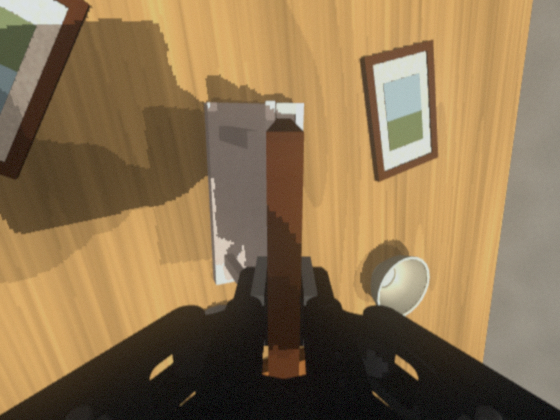

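step_arm(
  commands="0 0 0 -1.5 0 0 0;0 0 0 -3 0 0 0;0 0 0 -5 0 0 0;0 0 0 -7 0 0 0;0 0 0 -9 0 0 0;0 0 0 -11 0 0 0;0 0 0 -13 0 0 0;0 0 0 -13 0 0 0;0 0 0 -13 0 0 0;0 0 0 -13 0 0 0",
)

```text
time_s: 8.78
eef_pos: [435.0, 158.2, 301.7]
ee_rot: [0.161, 0.726, 0.653, 0.144]
force: [-0.2, 0.1, -2.4]
grip_width: 0.135
grip_force: 59.1
```

Run:
```python
from h import *
p,Q=cur(); print(p,Q.round(3),sense()["grip_width"],sense()["force"])
a=capture("scene");print([(d["xy"],d["score"]) for l in("frame_foot","frame_center") for d in spot_point("scene",l)[:3]])
A=-Q[:,[1,0,2]]
c=p+A[:,2]*(20-100)  # TCP 20 below the top
P=[]
ox=0
for l in [(-6,70,100),(-6,-70,100),(-6,70,-100),(-6,-70,-100)]:
    q=proj("scene",c+A@np.array(l,float)); P.append(q)
P=np.array(P);print(P.round(1))
x0,y0=P.min(0).astype(int)-20; x1,y1=P.max(0).astype(int)+20
f=min(760/(x1-x0),590/(y1-y0));A2=cv2.resize(a[y0:y1,x0:x1],None,fx=f,fy=f,interpolation=3)
for q in P: cv2.circle(A2,tuple(int(v) for v in (q+.5-[x0,y0])*f),5,(255,0,0),1)
print(x0,y0,f);cv2.imwrite("pics/s5.png",A2[:,:,::-1])
```

```text
[434.98562194 158.17123947 301.67594171] [[ 0.104  0.902  0.419]
 [ 0.995 -0.095 -0.044]
 [-0.     0.422 -0.907]] 0.13535874422192484 [-0.16236774  0.05030403 -2.37455961]
[([380.6, 217.5], 0.97), ([331.9, 214.2], 0.87), ([320.3, 310.4], 0.77), ([345.0, 311.1], 0.82), ([362.0, 211.1], 0.7)]
[[313.2 146.6]
 [368.  153.2]
 [305.4 213.5]
 [355.  220.4]]
285 126 5.175438596491228
```

View pics/s5.png

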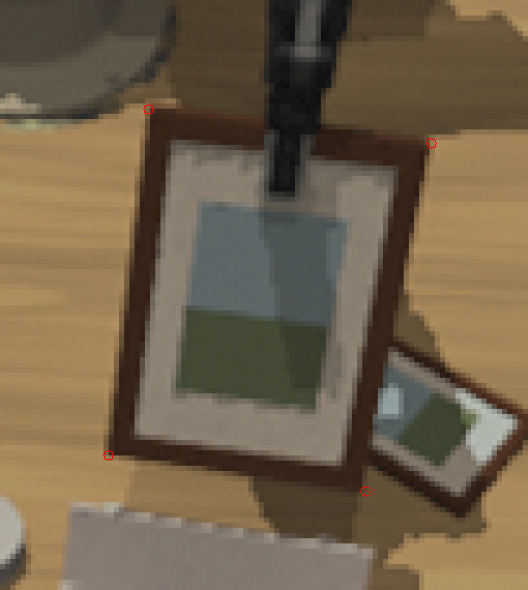

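```bash
cat >> h.py <<'E'
YAW=3.0147; SO=np.array([564.9,-148.9,0])
def goal(fx,fy,fz,deg,L=180):
    A=Rf(YAW,np.radians(deg)); S=Rf(YAW,0); f=SO+S@np.array([fx,fy,fz],float)
    return f+A[:,2]*L, tool_from_frame(A)
E
python3 - <<'E'
from h import *
p,Q=cur();print(p)
for g in [(-31.4,0,150,22),(-31.4,0,35,22)]: print(goal(*g)[0].round(1),delta(p,Q,*goal(*g)))
E
```

```text
[435.17993314 158.12682079 301.62749409]
[ 529.2 -144.3  316.9] (array([-29.1 ,  11.98,   3.9 ]), array([ 0.051, -0.008,  0.02 ]))
[ 529.2 -144.3  201.9] (array([-29.09,   7.14,  14.33]), array([ 0.051, -0.008,  0.02 ]))
```

step_arm(
  commands="0 -3.2 1.3 0.4 0 0 0;0 -6.5 2.6 0.8 0.01 0 0.01;0 -9.7 4 1.3 0.02 0 0.01;0 -13 5.3 1.7 0.03 0 0.02;0 -16.2 6.6 2.1 0.04 0 0.02;0 -19.4 8 2.6 0.05 -0.008 0.02;0 -22.6 9.3 3 0.05 -0.008 0.02;0 -25.9 10.6 3.4 0.051 -0.008 0.02;0 -29.1 12 3.9 0.051 -0.008 0.02;0 -29.1 12 3.9 0.051 -0.008 0.02;0 -29.1 12 3.9 0.051 -0.008 0.02;0 -29.1 10.8 6.5 0.051 -0.008 0.02;0 -29.1 9.6 9.1 0.051 -0.008 0.02;0 -29.1 8.4 11.7 0.051 -0.008 0.02;0 -29.1 7.1 14.3 0.051 -0.008 0.02;0 -29.1 7.1 14.3 0.051 -0.008 0.02;0 -29.1 7.1 14.3 0.051 -0.008 0.02",
)

```text
time_s: 10.35
eef_pos: [528.7, -143.3, 202.9]
ee_rot: [0.142, 0.736, 0.649, 0.127]
force: [1.6, -1.0, -1.7]
grip_width: 0.137
grip_force: 59.5
```

Run:
```python
from h import *
p,Q=cur(); print(p,sense()["grip_width"],sense()["force"]); S=Rf(YAW,0);A=-Q[:,[1,0,2]]
print("foot in stand",S.T@(p-A[:,2]*180-SO),"lean",np.degrees(np.arccos(A[2,2])))
a=capture("scene")
x0,y0,x1,y1=170,160,290,300;f=4.2
A2=cv2.resize(a[y0:y1,x0:x1],None,fx=f,fy=f,interpolation=3)
def dot(P,c):
    q=proj("scene",P);cv2.circle(A2,tuple(int(v) for v in (q+.5-[x0,y0])*f),4,c,1)
for y in(-85,85):
    for x in(-40,-18,-100): dot(SO+S@np.array([x,y,20.]),(0,0,255))
for y in(-70,70):
    for z in (-180,20): dot(p+A@np.array([-6,y,z]),(255,0,0))
cv2.imwrite("pics/s6.png",A2[:,:,::-1])
```

```text
[ 528.72952752 -143.34631412  202.86277331] 0.13675174857157135 [ 1.56565631 -0.98526606 -1.66573452]
foot in stand [-30.81354655  -1.33619445  35.95678075] lean 21.989037117776284
```

View pics/s6.png

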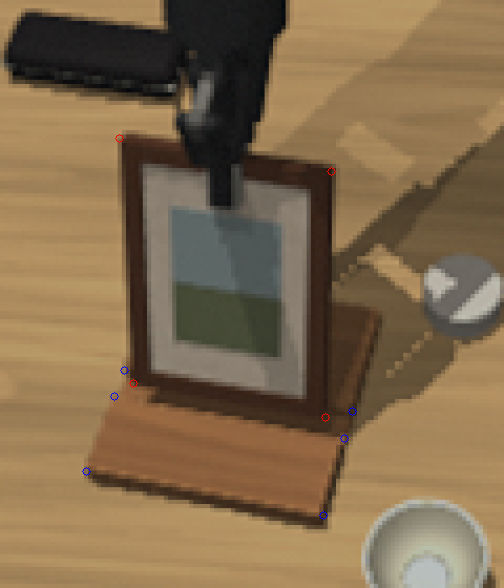

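step_arm(
  commands="0 0 -0.19 0.46 0 0 0;0 0 -0.37 0.93 0 0 0;0 0 -0.56 1.39 0 0 0;0 0 -0.75 1.85 0 0 0;0 0 -0.86 2.13 0 0 0;0 0 -0.94 2.32 0 0 0;0 0 -0.94 2.32 0 0 0;0 0 -0.94 2.32 0 0 0",
)

```text
time_s: 11.07
eef_pos: [530.3, -143.8, 183.4]
ee_rot: [0.147, 0.735, 0.649, 0.129]
force: [-22.0, 13.4, 41.0]
grip_width: 0.133
grip_force: 66.6
```

Run:
```python
from h import *
capture("side")
p,Q=cur(); print(p,sense()["grip_width"],sense()["force"],sense()["wrist_torque"]); S=Rf(YAW,0);A=-Q[:,[1,0,2]]
print("foot in stand",S.T@(p-A[:,2]*180-SO),"lean",np.degrees(np.arccos(A[2,2])))
for g in [(-31.4,0,10.5,25.5),(-31.6,0,10.9,28),(-31.6,0,10.9,29)]: print(delta(p,Q,*goal(*g)))
```

```text
[ 530.25379881 -143.79543527  183.34467204] 0.13368186993626366 [-21.56402868  13.28438049  41.77673291] [1.60347893 1.75420399 0.39778797]
foot in stand [-33.90266925  -0.71815693  17.06015364] lean 22.511473726908697
(array([-0.07, -1.42,  0.53]), array([-0.052, -0.   ,  0.002]))
(array([-0.06, -2.17,  0.56]), array([-0.096, -0.   ,  0.002]))
(array([-0.06, -2.48,  0.6 ]), array([-0.113, -0.   ,  0.002]))
```

```bash
cat > fr.py <<'E'
from h import *
p,Q=cur();S=Rf(YAW,0);A=-Q[:,[1,0,2]]
capture("scene");capture("side")
for n in("scene","side"):
    pred=np.array([proj(n,p+A@np.array([-6.,y,z])) for y,z in((70,20),(-70,20),(-70,-180),(70,-180))])
    for d in trace(n,"frame_center")[:4]:
        m=d["mask"].astype(np.uint8); c=pred.mean(0).astype(int)
        if not m[c[1]-8:c[1]+8,c[0]-8:c[0]+8].any(): continue
        h=cv2.convexHull(max(cv2.findContours(m,0,1)[0],key=cv2.contourArea))
        print(n,round(d["score"],2),"hull4",cv2.approxPolyN(h,4).reshape(-1,2).round(1).tolist(),"pred",pred.round(1).tolist())
print("foot",(S.T@(p-A[:,2]*180-SO)).round(1),"lean",np.degrees(np.arccos(A[2,2])).round(1),"F",np.round(sense()["force"],1))
E
python3 fr.py
python3 - <<'E'
from h import *
im=capture("scene").astype(int)
S=Rf(YAW,0)
# profile along stand x on board top (z=20) at y=+-80: just beyond frame, groove location
for y in(-78,78):
    print(y,[(x,int(im[tuple(np.round(proj("scene",SO+S@np.array([x,y,20.]))).astype(int)[::-1])].sum())) for x in range(-70,0,4)])
E
```

```text
scene 0.98 hull4 [[249, 202], [247, 263], [200, 254], [198, 194]] pred [[198.9, 197.4], [248.7, 205.3], [247.0, 262.9], [201.8, 254.9]]
side 0.83 hull4 [[294, 185], [253, 223], [281, 173], [296, 163]] pred [[304.2, 156.4], [278.8, 177.7], [259.7, 211.0], [283.7, 190.1]]
foot [-33.9  -0.7  17.1] lean 22.5 F [-22.1  13.5  41.6]
-78 [(-70, 307), (-66, 296), (-62, 293), (-58, 309), (-54, 320), (-50, 311), (-46, 315), (-42, 268), (-38, 169), (-34, 166), (-30, 177), (-26, 165), (-22, 129), (-18, 155), (-14, 185), (-10, 188), (-6, 187), (-2, 188)]
78 [(-70, 300), (-66, 300), (-62, 293), (-58, 290), (-54, 304), (-50, 321), (-46, 317), (-42, 322), (-38, 324), (-34, 317), (-30, 315), (-26, 298), (-22, 120), (-18, 143), (-14, 107), (-10, 101), (-6, 114), (-2, 117)]
```

step_arm(
  commands="0 0 0.37 -0.93 0 0 0;0 0 0.75 -1.85 0 0 0;0 0 0.94 -2.32 0 0 0;0 0 0.94 -2.32 0 0 0;0 0 0.94 -2.32 0 0 0",
)

```text
time_s: 11.78
eef_pos: [529.0, -144.2, 203.0]
ee_rot: [0.144, 0.736, 0.649, 0.127]
force: [0.3, 0.2, -2.9]
grip_width: 0.131
grip_force: 59.4
```

```bash
python3 fr.py
python3 - <<'E'
from h import *
im=cv2.imread("pics/s6.png"); 
# same-bias check needs only fresh image: refine frame pose by subpixel brown-edge lines
a=capture("scene"); cv2.imwrite("pics/s7.png",a[:,:,::-1])
p,Q=cur();A=-Q[:,[1,0,2]]
g=a.astype(int).sum(2)
for y in(-55,50):
  for z0,zs in(("top",range(8,40,2)),("bot",range(-200,-160,2))):
    print(y,z0,[(z,int(cv2.getRectSubPix(a,(1,1),tuple(map(float,proj("scene",p+A@np.array([-6.,y,z])))))[0,0].astype(int).sum())) for z in zs])
E
```

```text
scene 0.93 hull4 [[249, 199], [246, 259], [199, 251], [197, 190]] pred [[197.5, 192.6], [248.0, 200.5], [246.5, 259.1], [200.8, 251.0]]
side 0.73 hull4 [[294, 182], [257, 215], [280, 172], [296, 159]] pred [[305.0, 151.6], [279.3, 172.7], [260.3, 207.0], [284.5, 186.2]]
foot [-31.5  -0.3  36.2] lean 22.1 F [ 0.   0.4 -2.6]
-55 top [(8, 105), (10, 102), (12, 103), (14, 101), (16, 100), (18, 114), (20, 130), (22, 145), (24, 209), (26, 271), (28, 330), (30, 338), (32, 338), (34, 334), (36, 330), (38, 332)]
-55 bot [(-200, 303), (-198, 288), (-196, 253), (-194, 214), (-192, 166), (-190, 135), (-188, 139), (-186, 139), (-184, 135), (-182, 129), (-180, 120), (-178, 116), (-176, 115), (-174, 113), (-172, 110), (-170, 116), (-168, 123), (-166, 147), (-164, 169), (-162, 185)]
50 top [(8, 125), (10, 113), (12, 112), (14, 113), (16, 119), (18, 136), (20, 151), (22, 161), (24, 228), (26, 304), (28, 383), (30, 403), (32, 407), (34, 402), (36, 408), (38, 417)]
50 bot [(-200, 326), (-198, 320), (-196, 296), (-194, 250), (-192, 169), (-190, 131), (-188, 139), (-186, 143), (-184, 148), (-182, 149), (-180, 148), (-178, 133), (-176, 113), (-174, 111), (-172, 111), (-170, 124), (-168, 148), (-166, 231), (-164, 308), (-162, 363)]
```

step_arm(
  commands="0 0 -0.28 -0.11 0 0 0;0 0 -0.47 0.35 0 0 0;0 0 -0.65 0.82 0 0 0;0 0 -0.84 1.28 0 0 0;0 0 -0.95 1.56 0 0 0;0 0 -1.03 1.74 0 0 0;0 0 -1.12 1.97 0 0 0;0 0 -1.18 2.1 0 0 0;0 0 -1.18 2.1 0 0 0;0 0 -1.18 2.1 0 0 0",
)

```text
time_s: 12.87
eef_pos: [526.1, -143.8, 179.5]
ee_rot: [0.144, 0.736, 0.649, 0.127]
force: [-0.4, -0.8, -2.1]
grip_width: 0.135
grip_force: 59.4
```

```bash
python3 fr.py
```

```text
scene 0.63 hull4 [[249, 203], [247, 261], [202, 254], [200, 195]] pred [[199.5, 197.1], [249.0, 204.9], [247.4, 262.0], [202.5, 254.0]]
side 0.82 hull4 [[294, 186], [251, 229], [280, 179], [295, 166]] pred [[305.3, 157.8], [279.9, 179.0], [261.0, 212.4], [284.9, 191.6]]
foot [-28.6  -0.3  12.7] lean 22.1 F [ 0.5 -0.3 -2.9]
```

Run:
```python
from h import *
p,Q=cur()
for g in [(-28.4,-.3,12.2,24),(-28.2,-.3,11.8,26),(-28,-.3,11.5,27),(-28,-.3,11.5,28),(-28,-.3,11.5,29)]: print(g,delta(p,Q,*goal(*g)))
```

```text
(-28.4, -0.3, 12.2, 24) (array([ 0.02, -0.64,  0.06]), array([-0.033, -0.001,  0.   ]))
(-28.2, -0.3, 11.8, 26) (array([ 0.02, -1.3 ,  0.12]), array([-0.068, -0.001,  0.   ]))
(-28, -0.3, 11.5, 27) (array([ 0.02, -1.64,  0.17]), array([-0.085, -0.001,  0.   ]))
(-28, -0.3, 11.5, 28) (array([ 0.02, -1.95,  0.2 ]), array([-0.102, -0.001,  0.   ]))
(-28, -0.3, 11.5, 29) (array([ 0.02, -2.27,  0.23]), array([-0.12 , -0.001,  0.   ]))
```

step_arm(
  commands="0 0 -0.32 0.03 -0.016 0 0;0 0 -0.64 0.06 -0.033 0 0;0 0 -0.97 0.09 -0.05 0 0;0 0 -1.3 0.12 -0.068 0 0;0 0 -1.64 0.17 -0.085 0 0;0 0 -1.64 0.17 -0.085 0 0;0 0 -1.64 0.17 -0.085 0 0",
)

```text
time_s: 13.65
eef_pos: [511.5, -142.1, 171.9]
ee_rot: [0.175, 0.73, 0.643, 0.155]
force: [0.3, -0.2, -1.6]
grip_width: 0.133
grip_force: 59.5
```

```bash
python3 fr.py; python3 -c "
from h import *
print(sense()['wrist_torque'],sense()['eef_pos'])"
```

```text
side 0.66 hull4 [[289, 193], [254, 223], [284, 183], [304, 167]] pred [[309.3, 161.6], [284.1, 183.0], [261.2, 212.7], [285.1, 191.8]]
foot [-27.9  -0.1  11.5] lean 27.0 F [-0.2 -0.6 -2.1]
[ 0.07294722  0.39706068 -0.0335228 ] [ 511.75104879 -142.0029343   171.81160107]
```

step_arm(
  commands="0 0 -0.16 0.06 -0.009 0 0;0 0 -0.31 0.12 -0.017 0 0;0 0 -0.47 0.14 -0.026 0 0;0 0 -0.63 0.15 -0.035 0 0;0 0 -0.63 0.15 -0.035 0 0;0 0 -0.63 0.15 -0.035 0 0",
)

```text
time_s: 14.35
eef_pos: [507.2, -141.6, 168.2]
ee_rot: [0.189, 0.727, 0.64, 0.166]
force: [3.7, 0.3, 2.0]
grip_width: 0.129
grip_force: 60.0
```

```bash
python3 fr.py; python3 -c "
from h import *
print(sense()['wrist_torque'],sense()['eef_pos'])"
```

```text
scene 0.72 hull4 [[252, 200], [248, 264], [202, 254], [200, 192]] pred [[202.6, 193.7], [251.1, 201.3], [247.2, 262.4], [202.4, 254.3]]
side 0.61 hull4 [[271, 213], [259, 213], [284, 185], [307, 168]] pred [[310.5, 163.1], [285.4, 184.6], [260.9, 212.6], [284.9, 191.7]]
foot [-29.4   0.1  10.9] lean 29.1 F [5.  0.4 3.5]
[ 0.19643483 -0.97584441 -0.1256584 ] [ 507.25430623 -141.63805012  168.09939746]
```

step_arm(
  commands="0.2 0 0 0 0 0 0;0.3 0 0 0 0 0 0;0.45 0 0 0 0 0 0;0.45 0 0 0 0 0 0;0.45 0 0 0 0 0 0;0.45 0 0 0 0 0 0;0.45 0 0 -1 0 0 0;0.45 0 0 -3 0 0 0;0.45 0 0 -6 0 0 0;0.45 0 0 -10 0 0 0;0.45 0 0 -14 0 0 0;0.45 0 0 -18 0 0 0;0.45 0 0 -18 0 0 0;0.45 0 0 -18 0 0 0",
)

```text
time_s: 15.72
eef_pos: [419.6, -130.6, 327.3]
ee_rot: [0.19, 0.726, 0.64, 0.166]
force: [-1.0, 0.7, -0.3]
grip_width: 0.45
grip_force: 0.0
```

```bash
cat > fin.py <<'E'
from h import *
from scipy.optimize import least_squares
a=capture("scene")
S=Rf(YAW,0);print(sense()["eef_pos"],sense()["force"])
for n in("scene","side"):
    if n=="side": capture(n)
    for d in trace(n,"frame_center")[:4]:
        m=d["mask"].astype(np.uint8);h=cv2.convexHull(max(cv2.findContours(m,0,1)[0],key=cv2.contourArea))
        print(n,round(d["score"],2),cv2.approxPolyN(h,4).reshape(-1,2).round(1).tolist())
    print([(l,np.round(d["xy"],1).tolist(),round(d["score"],2)) for l in("frame_top","frame_foot","frame_center","prop_bar") for d in spot_point(n,l)[:3]])
    for deg,fx,fz in((28.5,-30.3,10.9),(33,-35,11)):
        A=Rf(YAW,np.radians(deg));f=SO+S@np.array([fx,0,fz])
        print("pred",n,deg,[proj(n,f+A@np.array(l,float)).round(1).tolist() for l in((-6,70,200),(-6,-70,200),(6,70,200),(6,-70,200),(-6,70,0),(-6,-70,0),(6,70,0))])
for l in ["tin","bowl","jar","brush","case","mug","pot"]: print(l,[np.round(d["xy"]).tolist() for n in("scene","side") for d in spot_point(n,l)[:1]])
E
python3 fin.py
```

```text
[ 419.67254135 -130.42393577  325.51538166] [-0.41478178 -0.04915242 -0.97519843]
scene 0.82 [[252, 200], [247, 263], [199, 253], [204, 193]]
scene 0.8 [[389, 206], [373, 225], [336, 205], [355, 187]]
scene 0.79 [[370, 325], [322, 330], [317, 296], [365, 290]]
[('frame_top', [229.3, 194.8], 0.84), ('frame_top', [348.3, 197.1], 0.8), ('frame_top', [370.7, 310.5], 0.78), ('frame_foot', [383.4, 216.9], 0.61), ('frame_foot', [321.1, 311.4], 0.6), ('frame_foot', [226.5, 257.2], 0.56), ('frame_center', [361.6, 209.2], 0.79), ('frame_center', [221.4, 228.5], 0.69), ('frame_center', [343.5, 312.3], 0.61), ('prop_bar', [136.9, 230.4], 0.37)]
pred scene 28.5 [[202.3, 194.2], [250.9, 201.9], [203.8, 192.6], [251.9, 200.2], [202.3, 254.6], [247.2, 262.6], [203.7, 252.5]]
pred scene 33 [[203.7, 193.4], [251.8, 201.0], [205.2, 192.1], [252.9, 199.6], [201.8, 255.8], [246.8, 263.9], [203.2, 254.0]]
side 0.93 [[207, 243], [184, 275], [157, 264], [178, 234]]
side 0.58 [[266, 214], [263, 211], [286, 183], [327, 152]]
side 0.58 [[300, 326], [255, 344], [241, 316], [284, 299]]
[('frame_top', [294.9, 310
[... 169 characters left out ...]
foot', [191.0, 237.2], 0.67), ('frame_center', [287.7, 188.9], 0.7), ('frame_center', [270.6, 322.2], 0.61), ('frame_center', [181.8, 250.9], 0.6), ('prop_bar', [290.4, 191.9], 0.66)]
pred side 28.5 [[309.8, 162.5], [284.7, 184.1], [312.4, 165.1], [287.4, 186.8], [284.6, 191.6], [260.7, 212.5], [286.9, 194.0]]
pred side 33 [[312.0, 165.4], [287.0, 187.1], [314.4, 168.2], [289.5, 190.0], [283.6, 191.0], [259.7, 211.8], [285.8, 193.5]]
tin [[276.0, 231.0], [278.0, 242.0]]
bowl [[272.0, 298.0], [221.0, 220.0]]
jar [[413.0, 258.0], [190.0, 335.0]]
brush [[136.0, 229.0], [333.0, 165.0]]
case [[193.0, 173.0], [381.0, 208.0]]
mug [[399.0, 283.0], [169.0, 300.0]]
pot [[147.0, 279.0], [289.0, 191.0]]
```

```bash
python3 -c "
from h import *
print(finish_job())"
```

```text
the job is handed in; nothing more can be done
None
```

I handed the job in at about 16 s on the robot clock, but `finish_job()` returned no verdict. By my measurements the prop leg is at its stop. The picture sits in the groove near its middle, leaning back about 28–29° on the crossbar with the picture side to the front. The gripper is clear and the bystanders look unmoved.

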